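# Load the weld-nut feed rail from its tip-up tray

## Task

Tip the loading tray up by its handle so that all five weld nuts slide along the guide rail and run in single file down into the sloping feed rail, then lower the tray gently back onto its rest. Swing the keeper bar shut across the rail's entry and press its red pad until the tip snaps home in the catch; leave the other things on the bench alone.

Things in the scene. Friction and masses are not known exactly. Their poses are not given: they have to be found in the camera images.
- feeder: Fixed nut feeder on a grey 320 x 190 mm base plate: tray upstream, sloping rail downstream. Origin on the bench under the middle of the tray's mouth; x downstream (tray to rail), y to the keeper's pivot side, z up. Spans x = -168 to 185 mm, y = -75 to 145 mm. Tray hinge axis: along y through (0, 0, 95) mm. Only the open keeper and tipped tray exceed 135 mm height.
- tray (a joint): Tip angle (rad) of the aluminium loading tray about the feeder's hinge axis: 0 = flat on its rest; grows as the handle end is lifted; stop at 0.72. About 0.5 kg; falls back if let go. The oiled nuts begin to slide at 0.1 to 0.15 rad and run along the guide rail out of the mouth at about 0.3 to 0.55; if two wedge at the mouth, rocking the tray frees them.
- guide_rail (a point): Middle of the top edge of the blue diagonal guide rail (150 mm long, 18 mm high) on the tray; it leads to the tray's only opening, the 27 mm wide mouth at feeder y = 0 on the hinge side. Tray: 120 x 154 mm, floor at 95 mm height when flat, walls 19 mm high. Moves with the tray.
- tray_handle (a point): Middle of the tray's black round handle bar (12 mm thick, 100 mm long along the hinge direction y, carried by arms 45 mm either side of this point; 35 mm free between bar and tray wall). Tray flat: at feeder (-162, 61, 125) mm; swings with the tray about the hinge. Axes: the feeder's, tipped with the tray.
- rail: Fixed steel C-section feed rail, sloping 0.35 rad downhill. Origin at the tray's mouth on the hinge axis; x down the rail, y across to the keeper's pivot, z normal. Channel 28 mm wide, floor z = -1.5 mm, walls to z = 16.5 mm, lips over the sides from x = 34 mm, blue stop block at x = 152 mm. Nuts slide down to it by themselves; five fill x = 32 to 152 mm. Keeper crosses at x = 20 mm.
- keeper (a joint): Angle (rad) of the keeper bar (8 mm thick): 0 = shut across the rail's entry, tip under the catch's spring ball; grows as the tip swings up and over; 1.57 = square to the rail; stop 2.05. Stiff hinge, stays where left. At about 0.17 the tip meets the ball; about 5 N down on the red pad snaps it past.
- keeper_pivot (a point): The keeper's hinge pin, parallel to the rail's x, fixed at rail (20, 30, 8) mm. The bar reaches 75 mm from it; shut it points to rail -y.
- keeper_pad (a point): Crown of the red thumb pad (14 mm diameter, standing 18 mm off the bar's axis) 54 mm from the keeper's pivot. Shut: at rail (20, -24, 26) mm facing up; open: faces to rail +y, away from the rail. z out of the pad, y from tip to pivot.
- catch (a point): Spring ball of the catch, at rail (20, -46, 13) mm; its housing stands at rail y = -52 to -68 mm and ends 5 mm lower than the shut pad.
- dolly: Bystander: a panel beater's steel dolly block, 90 x 55 x 38 mm; origin under its centre.
- jar: Bystander: a grey jar, 64 mm diameter, 100 mm high; origin under its centre.
- bracket: Bystander: a steel angle bracket 90 x 55 x 42 mm; origin under the centre of its base.
- nut1: Round weld nut 1 of 5, yellow, 24 mm diameter, 10 mm high, 29 g, lying flat; origin at the centre of its underside, z along its axis.
- nut2: Round weld nut 2 of 5, yellow, 24 mm diameter, 10 mm high, 29 g, lying flat; origin at the centre of its underside, z along its axis.
- nut3: Round weld nut 3 of 5, yellow, 24 mm diameter, 10 mm high, 29 g, lying flat; origin at the centre of its underside, z along its axis.
- nut4: Round weld nut 4 of 5, yellow, 24 mm diameter, 10 mm high, 29 g, lying flat; origin at the centre of its underside, z along its axis.
- nut5: Round weld nut 5 of 5, yellow, 24 mm diameter, 10 mm high, 29 g, lying flat; origin at the centre of its underside, z along its axis.

How it is judged:
By the outcome, as a careful person would: the job done as asked, in the order asked, and still so for the second after the job is handed in, with the robot touching nothing.
It also fails if it takes over 51 s, if anything falls off the work surface, if the arm or the gripper's body presses on something with over 40 N, if the wrist force passes 120 N, or if a joint passes its speed limit or range.

## Robot

A 6-joint arm with a two-finger parallel gripper is mounted at the origin on the work surface. World frame = base frame: x ahead of the robot, y to its left, z up, the work surface at z = 0. Lengths are in mm, angles in rad, forces in N, time in s.
With the tool pointing down it reaches from about 300 to 1000 mm from the base axis. Payload 5.1 kg.
Tool frame: the origin (TCP) lies midway between the tips of the shut fingers; the grasp point (between the pads) lies r.grip_point_offset behind it (r.grip_point_offset is the distance from the TCP to the grasp point, in mm); z points along the fingers, y is the direction in which the jaws open and shut (so a half turn about z gives the same grasp; the last joint's range is limited). The gripper opens to 95 mm and grips with 3 to 60 N. Pads are 20 mm wide; open, the fingers measure 119 mm over their backs; the gripper's body (75 mm by 180 mm) begins 59 mm behind the grasp point.
Start: joints at [1.05, 0.124, 1.65, -0, 1.367, -0.083], TCP at [275.584, 588.675, 214.656] pointing down, gripper open.
Joint ranges: [-2.61, 2.61], [-1.02, 2.33], [0.03, 2.71], [-1.35, 4.49], [0.32, 2.68], [-2.91, 2.91]. Speed limits (rad/s): [2.57, 2.57, 3.14, 3.14, 3.14, 3.14].

## Interface

Orientations are given as a unit quaternion [x, y, z, w].
In Python, from bench import r, vision gives the robot as it stands. The module is installed in compiled form; this text tells all that it offers.
- The arm moves only by the shell command python3 -m handwheel 'ROWS' [OPENING] [FORCE]. ROWS is JSON, a list of rows, each a list of 6 numbers: the shift along the world's x, y, z in mm, then the turn, a rotation vector about the world's x, y, z in degrees. A call has 1 to 20 rows; each row shifts and turns the commanded pose from where the row before left it; what a row does not reach is not made up. A row lasts 1/10 s, in which the tool goes at most 50 mm and 8.59 degrees, less where a joint would pass 70% of its speed; a pose out of reach is approached as far as the arm can. A call is refused whole if a number of a shift passes 50 or a number of a turn 8.59, either way. A call with a gripper value outside its range is refused whole. OPENING is the closure in counts, from 0 (fully open) to 255 (shut), set as the call begins (- or left out, the last holds). The fingers move at their own pace and stop on an object; FORCE is the grip in N (left out, the last holds). Time passes only in rows, so rows that do not move let the fingers close. It gives the time, the measured TCP pose, the force and the opening at its end, in the units of the state.
- r.state(): the state, without advancing time (a new reading comes with each control period).
- vision.read_camera(name): name is "side" or "top" or "wrist"; returns a dict with "img" (400x640x3 uint8, blue, green, red), "fx", "fy", "cx", "cy" (pixels), "dist_coeffs" ([k1, k2, p1, p2, k3] as OpenCV has them; the pictures are not rectified), "eye" and "attitude" of the camera in the world. Camera axes: x right, y up, looking along -z (the intrinsics and any distortion apply to the point x, -y, -z); pixel columns grow to the right and rows downward; lengths in mm; the calibration is good to about 2 mm. A picture is of the moment at which its call begins. There is no depth.
- r.finish_job(): hands the job in, once; it reports no verdict.
The state is a dict: "time": time; "joint_positions": joint angles; "joint_vel": joint speeds; "effort": joint torques, N m; "tool_pos": TCP position; "eef_rot": TCP orientation; "force": force on the tool from outside, world axes, zero at the start; "ft_torque": the same for the moment, N m; "width": finger opening in mm.
Only numpy, scipy, OpenCV 4.12 (cv2) and the standard library are available. Lean on these libraries where they do the work, as an engineer would, in place of code of your own. Each camera call takes 0.05 s, during which the arm holds its last target.

## Working session

There is one attempt and no reset: what is moved stays moved. The work goes in short steps, Python scripts to look and compute and a shell command to move; the robot and the scene stay as the last step left them, time stands still between calls to the robot, and variables do not carry over. Pictures are saved under pics/ and viewed, and the job is handed in when it is done.

```bash
mkdir -p pics; ls; python3 - <<'E'
from bench import r, vision
import cv2
print(r.state(), r.grip_point_offset)
for n in ("side","top","wrist"):
    c=vision.read_camera(n); cv2.imwrite(f"pics/{n}0.png",c["img"])
    print(n,{k:v for k,v in c.items() if k!="img"})
E
```

```text
pics
{'time': 0.0, 'joint_positions': array([ 1.05041833e+00,  1.24497602e-01,  1.65166262e+00, -1.16096680e-06,
        1.36750758e+00, -8.26209247e-02]), 'joint_vel': array([-0.00023171,  0.00010786,  0.00022649, -0.00110828,  0.00061228,
       -0.00081837]), 'effort': array([ 2.30177102e-04, -4.17601025e+01, -3.59936750e+01,  7.73723284e-02,
        4.92169848e-02, -1.95884136e-04]), 'tool_pos': array([275.25928154, 588.13043322, 213.39864322]), 'eef_rot': array([ 2.17134820e-01,  9.76141072e-01, -9.90937614e-04, -3.07566476e-04]), 'force': array([0.17352721, 0.44080195, 0.25097676]), 'ft_torque': array([-0.01773827,  0.02692141,  0.01554748]), 'width': 95.00331633262702} 18.8
side {'fx': 415.9127980735296, 'fy': 415.9127980735296, 'cx': 319.98023010330195, 'cy': 197.05320165855858, 'dist_coeffs': array([-0.1072506,  0.       ,  0.       ,  0.       ,  0.       ]), 'eye': array([  33.40853831, -510.05255753,  966.1839265 ]), 'attitude': array([ 0.32360048, -0.13334253, -0.38329365,  0.85474469])}
top {'fx': 416.401505027218, 'fy': 416.401505027218, 'cx': 325.03592993528946, 'cy': 195.0698353408719, 'dist_coeffs': array([-0.10480815,  0.        ,  0.        ,  0.        ,  0.        ]), 'eye': array([ 391.64623588,   20.6185251 , 1398.80083259]), 'attitude': array([-0.05918308,  0.06046444,  0.70939195, -0.69971742])}
wrist {'fx': 301.6236284523821, 'fy': 301.6236284523821, 'cx': 323.57023987513776, 'cy': 200.5425834294098, 'dist_coeffs': array([-0.00475419,  0.        ,  0.        ,  0.        ,  0.        ]), 'eye': array([204.92678764, 621.6717984 , 383.67228844]), 'attitude': array([-0.11799343, -0.07352478,  0.53078948,  0.83602284])}
```

View pics/side0.png

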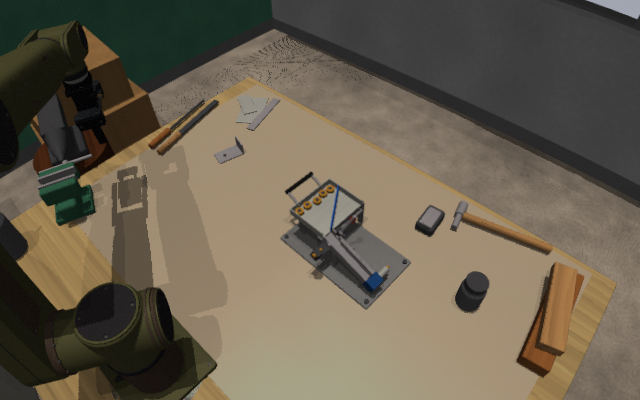

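View pics/top0.png

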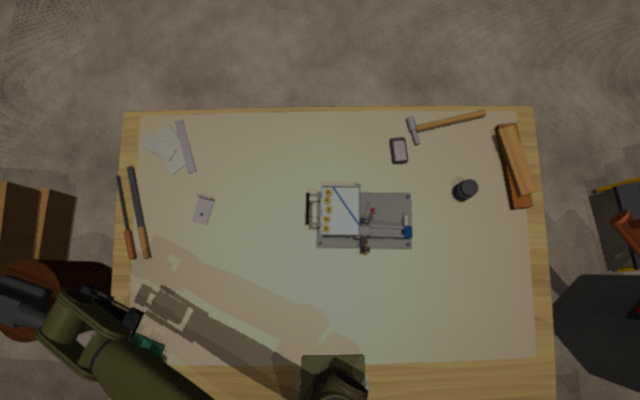

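View pics/wrist0.png

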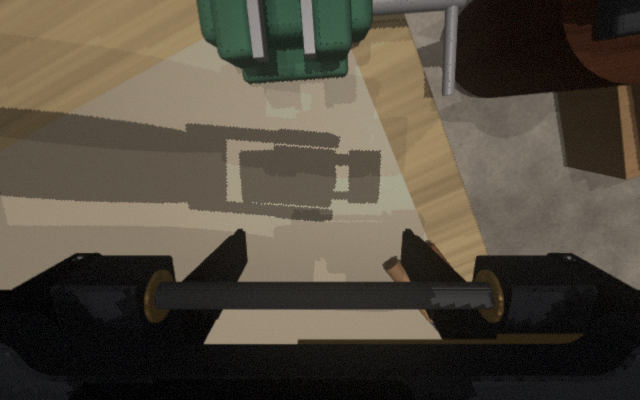

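```bash
python3 - <<'E'
import cv2
a=cv2.imread("pics/top0.png")[170:265,290:425]; cv2.imwrite("pics/topc.png",cv2.resize(a,None,fx=5.8,fy=5.8,interpolation=cv2.INTER_CUBIC))
a=cv2.imread("pics/side0.png")[160:315,270:425]; cv2.imwrite("pics/sidec.png",cv2.resize(a,None,fx=3.8,fy=3.8,interpolation=cv2.INTER_CUBIC))
E
```

```text
(no output)
```

View pics/topc.png

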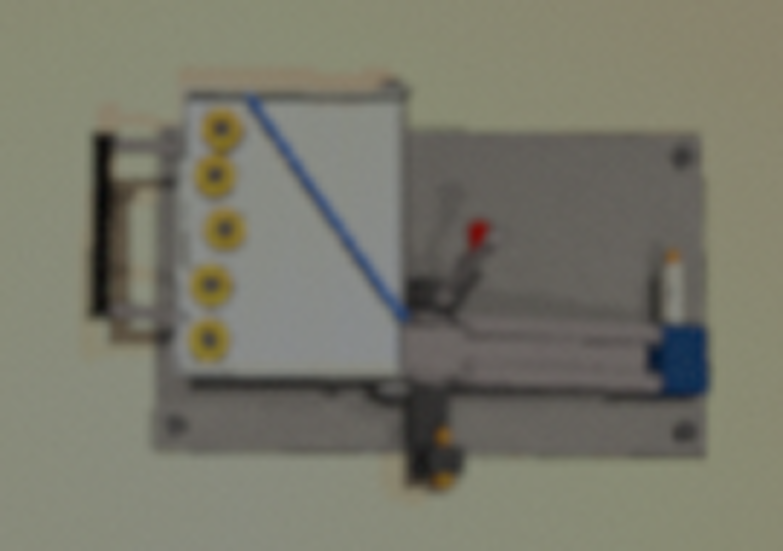

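View pics/sidec.png

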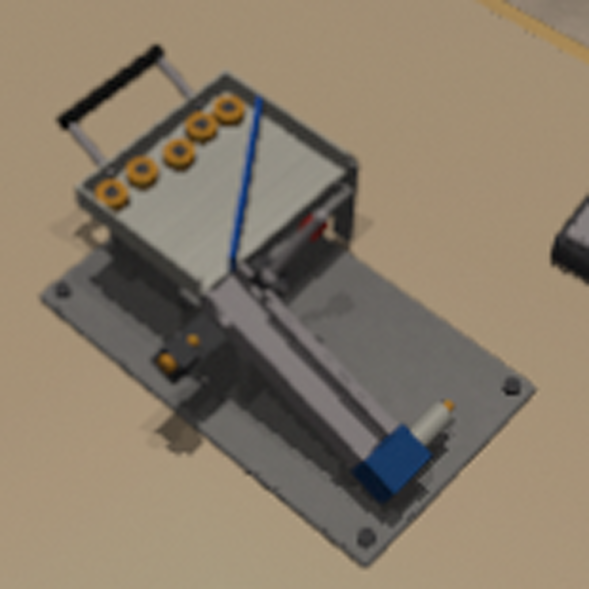

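```bash
cat > h.py <<'E'
import numpy as np, cv2
from scipy.spatial.transform import Rotation as R
def ray(c,px):
    K=np.array([[c["fx"],0,c["cx"]],[0,c["fy"],c["cy"]],[0,0,1]])
    p=cv2.undistortPoints(np.array([[px]],float),K,c["dist_coeffs"])[0,0]
    d=R.from_quat(c["attitude"]).apply([p[0],-p[1],-1.]); return np.array(c["eye"]),d/np.linalg.norm(d)
def onz(c,px,z):
    e,d=ray(c,px); return e+d*(z-e[2])/d[2]
def tri(c1,p1,c2,p2):
    A=[];b=[]
    for c,p in((c1,p1),(c2,p2)):
        e,d=ray(c,p); M=np.eye(3)-np.outer(d,d); A.append(M); b.append(M@e)
    x,res,_,_=np.linalg.lstsq(np.vstack(A),np.hstack(b),rcond=None); return x,np.sqrt(res)
def proj(c,P):
    K=np.array([[c["fx"],0,c["cx"]],[0,c["fy"],c["cy"]],[0,0,1]])
    q=R.from_quat(c["attitude"]).inv().apply(np.atleast_2d(P)-c["eye"])*[1,-1,-1]
    return cv2.projectPoints(q,np.zeros(3),np.zeros(3),K,c["dist_coeffs"])[0][:,0]
E
cat > m1.py <<'E'
from bench import r,vision
from h import *
T=vision.read_camera("top"); S=vision.read_camera("side")
f=lambda p:(290+(p[0]+.5)/5.8-.5,170+(p[1]+.5)/5.8-.5)
g=lambda p:(270+(p[0]+.5)/3.8-.5,160+(p[1]+.5)/3.8-.5)
for n,a,b in [("handle far",(103,135),(155,52)),("handle near",(98,315),(65,122)),("guide far",(252,98),(258,100)),("guide mouth",(403,316),(234,264)),("bolt1",(177,425),(62,290)),("bolt2",(683,432),(366,538)),("bolt3",(682,156),(512,385))]:
    print(n,*tri(T,f(a),S,g(b)), onz(T,f(a),125)[:2],onz(S,g(b),125)[:2])
E
python3 m1.py
```

```text
handle far [615.93757589  73.17131501 121.8411013 ] [3.24170158] [617.21764625  71.65148289] [611.79270676  72.20762163]
handle near [520.5978351   75.28274857 121.86118448] [0.44142913] [520.53364796  74.96572341] [518.5258702   73.27773672]
guide far [638.28393705  -7.89831932 108.40060099] [2.16496614] [636.30005434  -8.49626772] [625.2750442  -16.80339106]
guide mouth [519.40591439 -87.9203587   98.04600425] [1.81071799] [517.74320899 -86.46430906] [ 503.26891153 -100.33325822]
bolt1 [467.08031271  35.98938203   8.34709112] [2.25262119] [461.94562628  33.85890744] [413.09819791 -29.73637445]
bolt2 [ 459.3625264  -256.78388007    2.25207045] [1.18056302] [ 453.98953959 -232.91271613] [ 404.52053663 -288.60182666]
bolt3 [ 620.28683803 -262.37888845    5.94238137] [1.67763342] [ 601.54456883 -238.97299959] [ 546.63744434 -292.45727702]
```

```bash
python3 -m handwheel '[[20.9,-36.7,-3,0,0,1.69],[20.9,-36.7,-3,0,0,1.69],[20.9,-36.7,-3,0,0,1.69],[20.9,-36.7,-3,0,0,1.69],[20.9,-36.7,-3,0,0,1.69],[20.9,-36.7,-3,0,0,1.69],[20.9,-36.7,-3,0,0,1.69],[20.9,-36.7,-3,0,0,1.69],[20.9,-36.7,-3,0,0,1.69],[20.9,-36.7,-3,0,0,1.69],[20.9,-36.7,-3,0,0,1.69],[20.9,-36.7,-3,0,0,1.69],[20.9,-36.7,-3,0,0,1.69],[20.9,-36.7,-3,0,0,1.69],[0,0,0,0,0,0]]' 161 15
python3 - <<'E'
from bench import r,vision
from h import *
s=r.state();print(s["tool_pos"],R.from_quat(s["eef_rot"]).as_matrix().round(4).tolist(),s["joint_positions"].round(2),s["force"],s["width"],s["time"])
for n in ("wrist","top"):
    c=vision.read_camera(n); cv2.imwrite(f"pics/{n}1.png",c["img"])
E
```

```text
time: 1.75
tool_pos: [569.6, 71.0, 172.1]
eef_rot: [0.015, 1.0, -0.001, -0.0]
force: [-0.1, 1.3, -0.0]
width: 35.2
[569.63034373  70.99963751 172.14128715] [[-0.9996, 0.0296, -0.0001], [0.0296, 0.9996, -0.0012], [0.0001, -0.0012, -1.0]] [ 0.03 -0.01  1.86 -0.    1.29 -1.51] [-0.09477586  1.29809376 -0.02318961] 35.186208450423734 1.75
```

View pics/wrist1.png

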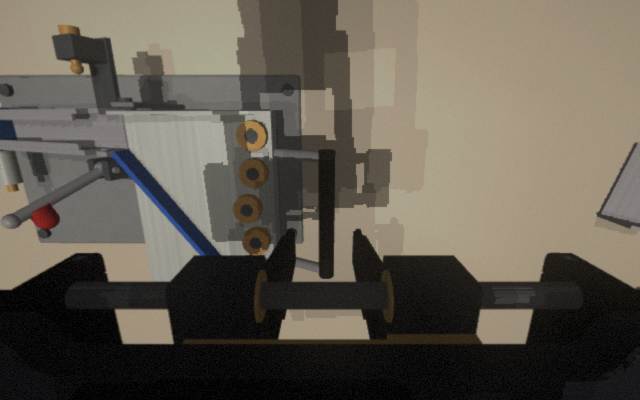

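```bash
python3 - <<'E'
from bench import r,vision
from h import *
c=vision.read_camera("wrist")
for n,p,z in [("bar near",(327,151),125),("bar far",(326.5,277),125),("bolt",(288,89),8),("guide mouth",(116,152),113),("nut",(252,136),105),("pivot?",(108,170),100),("pad",(44,217),140),("tip",(12,220),165)]:
    print(n,onz(c,p,z))
E
```

```text
bar near [515.68694298  78.22879911 125.        ]
bar far [616.86334931  75.20084715 125.        ]
bolt [463.78277935  40.19379823   8.        ]
guide mouth [513.09283729 -81.56514462 113.        ]
nut [504.80911382  20.81716198 105.        ]
pivot? [ 528.66820492 -100.21858361  100.        ]
pad [ 554.60256703 -124.49084263  140.        ]
tip [ 548.07220656 -120.46800728  165.        ]
```

```bash
python3 -m handwheel '[[-0.5,0.5,-14,0,0,0],[-0.5,0.5,-14,0,0,0],[-0.5,0.5,-14,0,0,0],[-0.5,0.5,-14,0,0,0],[-0.5,0.5,-10,0,0,0],[0,0,0,0,0,0]]'
python3 - <<'E'
from bench import r,vision
from h import *
c=vision.read_camera("wrist"); cv2.imwrite(f"pics/wrist2.png",c["img"])
c=vision.read_camera("side"); cv2.imwrite("pics/side2.png",cv2.resize(c["img"][130:315,240:425],None,fx=3,fy=3))
E
```

```text
time: 2.5
tool_pos: [564.0, 77.5, 104.0]
eef_rot: [0.012, 1.0, -0.0, -0.002]
force: [0.4, -0.4, -0.6]
width: 35.0
```

View pics/wrist2.png

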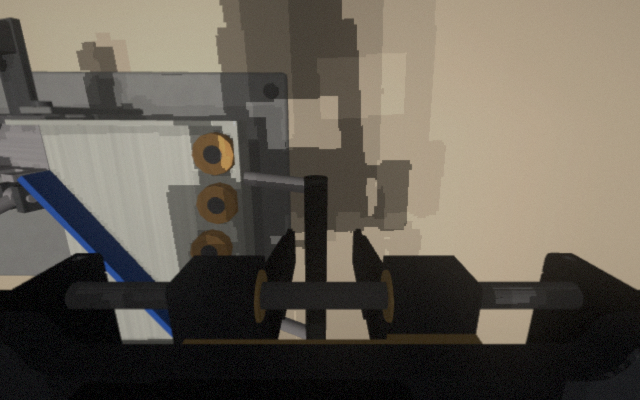

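View pics/side2.png

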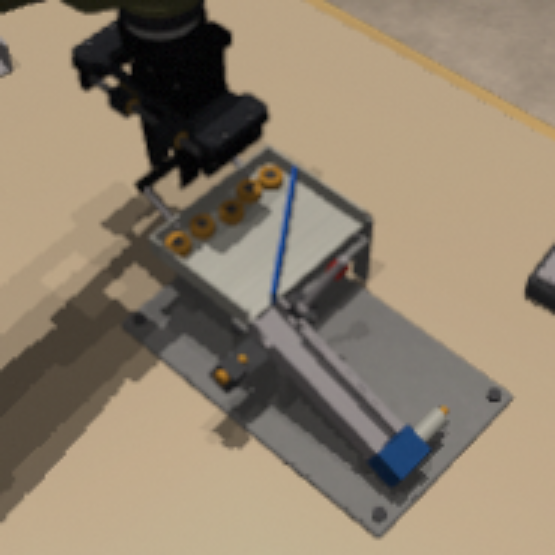

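```bash
python3 -m handwheel '[[1,-2,1,0,0,0],[1,-2,0,0,0,0],[0,0,0,0,0,0]]'
python3 -m handwheel '[[0,0,0,0,0,0],[0,0,0,0,0,0],[0,0,0,0,0,0],[0,0,0,0,0,0],[0,0,0,0,0,0]]' 255 15
python3 - <<'E'
from bench import r,vision
from h import *
print(r.state())
c=vision.read_camera("wrist"); cv2.imwrite(f"pics/wrist3.png",c["img"])
E
```

```text
time: 2.9
tool_pos: [568.4, 73.0, 108.5]
eef_rot: [0.013, 1.0, -0.0, 0.001]
force: [-0.7, -0.1, 0.3]
width: 35.3
time: 3.4
tool_pos: [567.6, 73.0, 107.7]
eef_rot: [0.012, 1.0, -0.0, -0.0]
force: [-0.3, -1.9, 0.1]
width: 11.5
{'time': 3.4, 'joint_positions': array([ 3.45138285e-02,  4.51538326e-02,  1.92111089e+00, -9.45888095e-04,
        1.17549491e+00, -1.51114784e+00]), 'joint_vel': array([-0.00199996, -0.00013495,  0.00031072,  0.00075357,  0.00189236,
       -0.00251629]), 'effort': array([ 1.30003184e+00, -3.53267777e+01, -3.33863640e+01,  5.19439448e-01,
       -1.08626217e-02, -3.79401294e-02]), 'tool_pos': array([567.63621801,  72.97582617, 107.65465918]), 'eef_rot': array([ 1.23848486e-02,  9.99923206e-01, -4.39901429e-04, -6.28580302e-05]), 'force': array([-0.29889265, -1.91709784,  0.07833115]), 'ft_torque': array([-0.39020175,  0.00496419, -0.00285274]), 'width': 11.45952405096598}
```

View pics/wrist3.png

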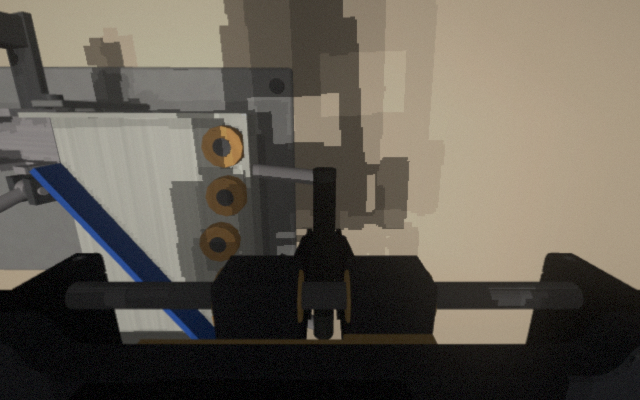

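```bash
python3 - <<'E'
import numpy as np
t=np.radians(np.arange(0,41)); X=-162*np.cos(t)+11.8*np.sin(t); Z=11.8*np.cos(t)+162*np.sin(t)
for k in range(40): print(k,round(-.028*(X[k+1]-X[k]),2),round(-(X[k+1]-X[k]),2),round(Z[k+1]-Z[k],2),end=' | ')
E
```

```text
0 -0.01 -0.23 2.83 | 1 -0.01 -0.28 2.82 | 2 -0.01 -0.33 2.82 | 3 -0.01 -0.38 2.81 | 4 -0.01 -0.43 2.8 | 5 -0.01 -0.48 2.79 | 6 -0.01 -0.52 2.79 | 7 -0.02 -0.57 2.78 | 8 -0.02 -0.62 2.77 | 9 -0.02 -0.67 2.75 | 10 -0.02 -0.72 2.74 | 11 -0.02 -0.77 2.73 | 12 -0.02 -0.81 2.72 | 13 -0.02 -0.86 2.7 | 14 -0.03 -0.91 2.69 | 15 -0.03 -0.95 2.67 | 16 -0.03 -1.0 2.65 | 17 -0.03 -1.05 2.63 | 18 -0.03 -1.09 2.62 | 19 -0.03 -1.14 2.6 | 20 -0.03 -1.18 2.58 | 21 -0.03 -1.23 2.56 | 22 -0.04 -1.27 2.53 | 23 -0.04 -1.32 2.51 | 24 -0.04 -1.36 2.49 | 25 -0.04 -1.4 2.46 | 26 -0.04 -1.45 2.44 | 27 -0.04 -1.49 2.41 | 28 -0.04 -1.53 2.39 | 29 -0.04 -1.57 2.36 | 30 -0.05 -1.61 2.33 | 31 -0.05 -1.65 2.3 | 32 -0.05 -1.69 2.27 | 33 -0.05 -1.73 2.24 | 34 -0.05 -1.77 2.21 | 35 -0.05 -1.81 2.18 | 36 -0.05 -1.85 2.15 | 37 -0.05 -1.88 2.12 | 38 -0.05 -1.92 2.08 | 39 -0.05 -1.96 2.05 |
```

```bash
python3 -m handwheel '[[0,-0.2,2.8,1,-0.03,0],[0,-0.3,2.8,1,-0.03,0],[0,-0.3,2.8,1,-0.03,0],[0,-0.4,2.8,1,-0.03,0],[0,-0.4,2.8,1,-0.03,0],[0,-0.5,2.8,1,-0.03,0]]'
python3 - <<'E'
from bench import r,vision
from h import *
s=r.state();print(s["ft_torque"],s["force"],s["tool_pos"])
c=vision.read_camera("side"); cv2.imwrite("pics/side4.png",cv2.resize(c["img"][130:315,240:425],None,fx=3,fy=3))
E
```

```text
time: 4.05
tool_pos: [567.5, 70.8, 124.4]
eef_rot: [0.012, 0.999, 0.053, 0.001]
force: [1.2, -5.1, -4.5]
width: 11.5
[-0.89270004 -0.25255493 -0.10421325] [ 1.22012689 -5.06038523 -4.51201735] [567.52888915  70.84672467 124.44591945]
```

View pics/side4.png

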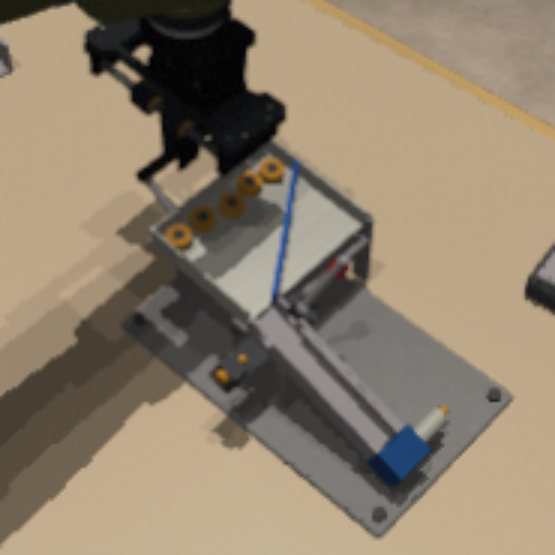

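```bash
python3 -m handwheel '[[0,-0.5,2.8,1,-0.03,0],[0,-0.6,2.8,1,-0.03,0],[0,-0.6,2.8,1,-0.03,0],[0,-0.7,2.8,1,-0.03,0],[0,-0.7,2.7,1,-0.03,0],[0,-0.8,2.7,1,-0.03,0],[0,-0.8,2.7,1,-0.03,0],[0,-0.9,2.7,1,-0.03,0],[0,-0.9,2.7,1,-0.03,0],[0,-1,2.7,1,-0.03,0]]'
python3 - <<'E'
from bench import r,vision
from h import *
s=r.state();print(s["ft_torque"],s["force"],s["tool_pos"])
c=vision.read_camera("side"); cv2.imwrite("pics/side5.png",cv2.resize(c["img"][130:315,240:425],None,fx=3,fy=3))
E
```

```text
time: 5.1
tool_pos: [567.3, 63.4, 151.6]
eef_rot: [0.012, 0.99, 0.139, 0.002]
force: [-0.4, -4.1, -4.6]
width: 11.8
[-1.23477166 -0.0256071  -0.04946405] [-0.42120469 -4.1329354  -4.5944015 ] [567.2997229   63.42946916 151.61372589]
```

View pics/side5.png

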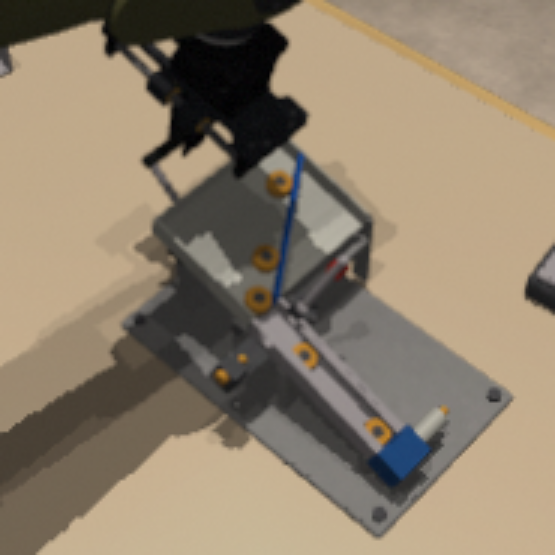

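```bash
python3 -m handwheel '[[0,-1,2.6,1,-0.03,0],[0,-1,2.6,1,-0.03,0],[0,0,0,0,0,0],[0,0,0,0,0,0],[0,0,0,0,0,0]]'
python3 - <<'E'
from bench import r,vision
from h import *
c=vision.read_camera("side"); cv2.imwrite("pics/side6.png",cv2.resize(c["img"][130:315,240:425],None,fx=3,fy=3))
E
```

```text
time: 5.65
tool_pos: [567.3, 61.5, 156.6]
eef_rot: [0.012, 0.988, 0.156, 0.002]
force: [-0.6, -6.6, -5.6]
width: 11.5
```

View pics/side6.png

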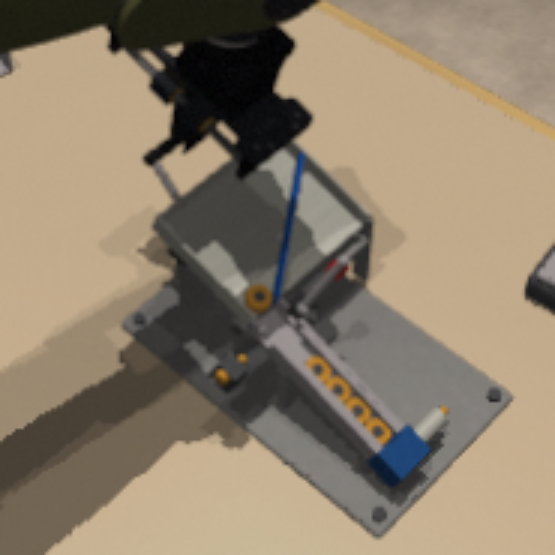

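```bash
python3 -m handwheel '[[0,-1.1,2.6,1,-0.03,0],[0,-1.1,2.6,1,-0.03,0],[0,-1.2,2.6,1,-0.03,0],[0,-1.2,2.6,1,-0.03,0],[0,-1.3,2.5,1,-0.03,0],[0,-1.3,2.5,1,-0.03,0],[0,0,0,0,0,0],[0,0,0,0,0,0]]'
python3 - <<'E'
from bench import r,vision
from h import *
c=vision.read_camera("side"); cv2.imwrite("pics/side7.png",cv2.resize(c["img"][130:315,240:425],None,fx=3,fy=3))
E
```

```text
time: 6.5
tool_pos: [567.1, 54.4, 171.8]
eef_rot: [0.012, 0.978, 0.208, 0.003]
force: [-1.8, -5.1, -6.0]
width: 11.1
```

View pics/side7.png

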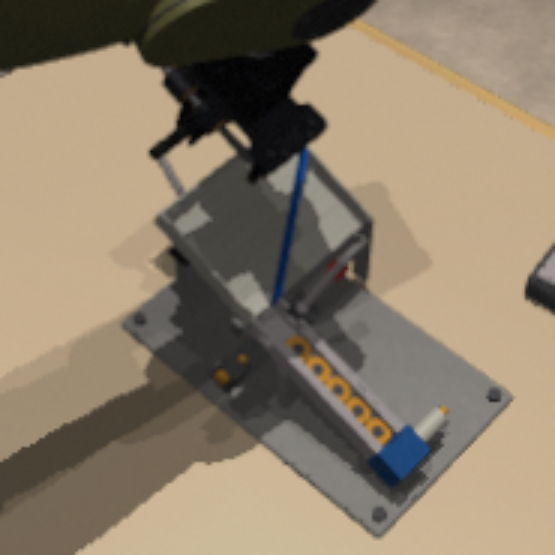

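```bash
python3 - <<'E'
import numpy as np
a=np.array([24,22,20,18,16,14,12,10,8,7,6,5,4,3,2.5,2,1.5,1,.8,.6,.4,.2,0]);t=np.radians(a); X=-162*np.cos(t)+11.8*np.sin(t); Z=11.8*np.cos(t)+162*np.sin(t)
for k in range(len(a)-1): print(a[k],round(-(X[k+1]-X[k]),2),round(Z[k+1]-Z[k],2),end=' | ')
E
```

```text
24.0 2.59 -5.04 | 22.0 2.41 -5.13 | 20.0 2.23 -5.21 | 18.0 2.05 -5.29 | 16.0 1.86 -5.36 | 14.0 1.67 -5.42 | 12.0 1.48 -5.47 | 10.0 1.29 -5.52 | 8.0 0.57 -2.78 | 7.0 0.52 -2.79 | 6.0 0.48 -2.79 | 5.0 0.43 -2.8 | 4.0 0.38 -2.81 | 3.0 0.17 -1.41 | 2.5 0.16 -1.41 | 2.0 0.15 -1.41 | 1.5 0.13 -1.41 | 1.0 0.05 -0.56 | 0.8 0.05 -0.56 | 0.6 0.05 -0.57 | 0.4 0.04 -0.57 | 0.2 0.04 -0.57 |
```

```bash
python3 -m handwheel '[[0,2.6,-5,-2,0.06,0],[0,2.4,-5.1,-2,0.06,0],[0,2.2,-5.2,-2,0.06,0],[0,2.1,-5.3,-2,0.06,0],[0,1.9,-5.4,-2,0.06,0],[0,1.7,-5.4,-2,0.06,0],[0,1.5,-5.5,-2,0.06,0],[0,1.3,-5.5,-2,0.06,0],[0,0.6,-2.8,-1,0.03,0],[0,0.5,-2.8,-1,0.03,0],[0,0.5,-2.8,-1,0.03,0],[0,0.4,-2.8,-1,0.03,0],[0,0.4,-2.8,-1,0.03,0],[0,0.2,-1.4,-0.5,0.015,0],[0,0.2,-1.4,-0.5,0.015,0],[0,0.1,-1.4,-0.5,0.015,0],[0,0.1,-1.4,-0.5,0.015,0]]'
python3 -m handwheel '[[0,0,-0.6,-0.2,0,0],[0,0,-0.6,-0.2,0,0],[0,0,-0.6,-0.2,0,0],[0,0,-0.6,-0.2,0,0],[0,0,-0.6,-0.2,0,0],[0,0,0,0,0,0],[0,0,0,0,0,0]]'
python3 - <<'E'
from bench import r,vision
from h import *
s=r.state();print(s["ft_torque"],s["force"],s["tool_pos"])
c=vision.read_camera("side"); cv2.imwrite("pics/side8.png",cv2.resize(c["img"][130:315,240:425],None,fx=3,fy=3))
E
```

```text
time: 8.25
tool_pos: [567.6, 72.8, 110.5]
eef_rot: [0.012, 1.0, 0.008, -0.0]
force: [0.6, -7.5, -4.2]
width: 11.6
time: 8.95
tool_pos: [567.6, 73.0, 107.7]
eef_rot: [0.012, 1.0, -0.0, 0.0]
force: [0.2, -7.7, -3.3]
width: 11.8
[-1.14762816 -0.00427709 -0.01441069] [ 0.23767623 -7.72583289 -3.31054062] [567.62577075  73.03606315 107.69101766]
```

View pics/side8.png

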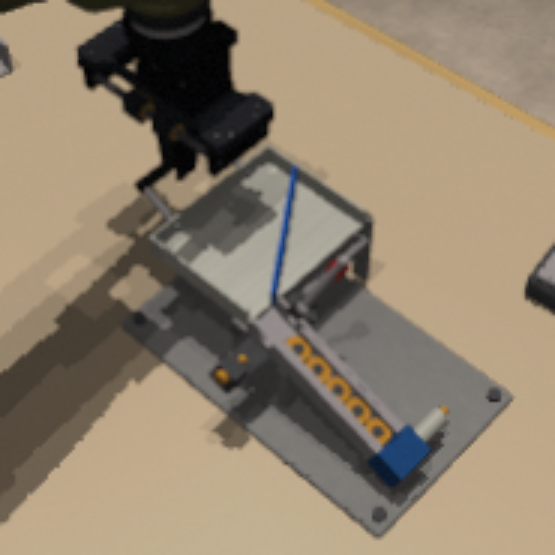

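```bash
python3 -m handwheel '[[0,0,-0.4,-0.1,0,0],[0,0,-0.4,-0.1,0,0],[0,0,-0.4,-0.1,0,0],[0,0,0,0,0,0]]'; python3 -m handwheel '[[0,0,-0.4,-0.1,0,0],[0,0,-0.4,-0.1,0,0],[0,0,-0.4,-0.1,0,0],[0,0,0,0,0,0]]'
```

```text
time: 9.4
tool_pos: [567.7, 72.9, 107.6]
eef_rot: [0.012, 1.0, -0.003, 0.0]
force: [-2.0, -7.3, 1.8]
width: 11.5
time: 9.8
tool_pos: [567.8, 72.8, 107.5]
eef_rot: [0.012, 1.0, -0.006, 0.0]
force: [-4.6, -9.1, 5.8]
width: 11.4
```

```bash
python3 -m handwheel '[[0,0,0.6,0.2,0,0],[0,0,0,0.2,0,0],[0,0,0,0.2,0,0]]'; python3 -m handwheel '[[0,0,0,0,0,0],[0,0,0,0,0,0],[0,0,0,0,0,0]]' 161; python3 - <<'E'
from bench import r,vision
from h import *
c=vision.read_camera("wrist"); cv2.imwrite("pics/wrist9.png",c["img"])
E
```

```text
time: 10.1
tool_pos: [567.8, 73.0, 107.5]
eef_rot: [0.012, 1.0, -0.0, 0.0]
force: [-4.2, -6.5, 2.8]
width: 11.5
time: 10.4
tool_pos: [568.2, 74.4, 106.4]
eef_rot: [0.012, 1.0, 0.001, 0.001]
force: [-1.0, 0.5, -0.2]
width: 30.4
```

View pics/wrist9.png

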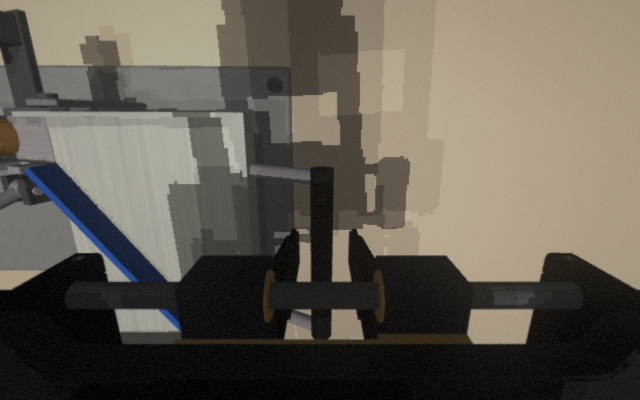

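```bash
python3 -m handwheel '[[0,0,15,0,0,0],[0,0,25,0,0,0],[0,0,35,0,0,0],[0,0,40,0,0,0],[0,0,0,0,0,0]]' 255; python3 - <<'E'
from bench import r,vision
from h import *
def cen(c,nm):
    h=cv2.cvtColor(c["img"],cv2.COLOR_BGR2HSV); m=(((h[...,0]<6)|(h[...,0]>174))&(h[...,1]>150)&(h[...,2]>50)).astype(np.uint8)
    n,l,s,ce=cv2.connectedComponentsWithStats(m)
    for i in range(1,n):
        if s[i,4]>4: print(nm,s[i],ce[i])
for n in("wrist","top","side"):
    c=vision.read_camera(n); cen(c,n); cv2.imwrite(f"pics/{n}10.png",c["img"])
E
```

```text
time: 10.95
tool_pos: [571.5, 73.8, 229.7]
eef_rot: [0.012, 1.0, 0.001, 0.007]
force: [0.9, 0.1, 1.1]
width: 2.2
wrist [ 88 182  19  19 228] [ 96.95614035 192.24561404]
top [371 208   3   4   8] [371.75  209.625]
top [638 309   2   4   6] [638.66666667 310.5       ]
side [352 219   4   4   5] [353.4 220.8]
```

View pics/wrist10.png

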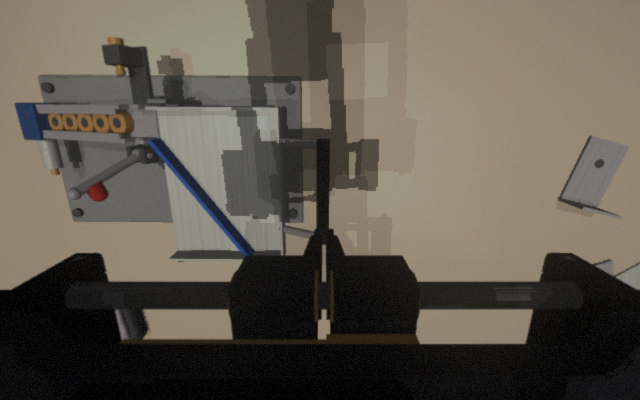

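```bash
cat > kin.py <<'E'
import numpy as np
O=np.array([501.5,-87.,0]); xh=np.array([-.028,-1,0])/np.hypot(1,.028); yh=np.array([-xh[1],xh[0],0]); zh=np.array([0,0,1.])
F=np.c_[xh,yh,zh]
c,s=np.cos(.35),np.sin(.35); RX=F@np.array([c,0,-s]); RZ=F@np.array([s,0,c]); RR=np.c_[RX,yh,RZ]
def rail(p): return O+[0,0,95]+RR@np.asarray(p,float)
def kp(phi,l,h): return rail([20,30-l*np.cos(phi)+h*np.sin(phi),8+l*np.sin(phi)+h*np.cos(phi)])
E
python3 - <<'E'
from bench import r,vision
from h import *
from kin import *
W=vision.read_camera("wrist");T=vision.read_camera("top")
print(r.state()["tool_pos"],r.state()["time"])
print(tri(W,(97,192.2),T,(371.75,209.6)))
for p in (1.5,1.6,1.7,1.8,1.9,2.05): print(p,kp(p,54,13).round(1),proj(W,kp(p,54,13)).round(1),proj(T,kp(p,54,13)).round(1),"tip",proj(W,kp(p,73,0)).round(1))
for n,p in(("pivot",[20,30,8]),("catch",[20,-60,21]),("stoptop",[152,0,16])): print(n,proj(W,rail(p)),proj(T,rail(p)),rail(p))
print("mouthguide",proj(W,O+F@[0,13,113]))
E
```

```text
[566.83613331  73.3559463  219.26851816] 11.2
(array([ 555.95177442, -126.68351155,  132.91440954]), array([7.06597558]))
1.5 [ 539.5 -128.4  147.1] [[ 79.8 183.2]] [[373.3 216. ]] tip [[ 50.5 169.9]]
1.6 [ 544.9 -128.1  146. ] [[ 82.8 189.2]] [[373.1 214.2]] tip [[ 52.6 179.2]]
1.7 [ 550.2 -127.7  144.4] [[ 86.3 194.8]] [[372.8 212.6]] tip [[ 55.8 188.3]]
1.8 [ 555.3 -127.1  142.3] [[ 90.3 199.9]] [[372.5 211. ]] tip [[ 59.9 196.7]]
1.9 [ 560.2 -126.3  139.7] [[ 94.7 204.4]] [[372.1 209.5]] tip [[ 64.8 204.5]]
2.05 [ 566.9 -124.8  135. ] [[102. 210.]] [[371.4 207.6]] tip [[ 73.5 214.8]]
pivot [[137.16211722 162.61461161]] [[365.46434585 220.72978   ]] [ 530.88562526 -109.36187258   95.65702555]
catch [[106.25021268  61.33791141]] [[367.29459692 249.33683591]] [ 440.79611863 -111.29878496  107.86887082]
stoptop [[ 36.45059893 129.51632975]] [[403.42879651 231.70449327]] [ 497.35003798 -235.21292919   57.90949667]
mouthguide [[146.26054859 147.08906531]]
```

```bash
cat > pad.py <<'E'
import sys
from bench import r,vision
from h import *
from kin import *
tag=sys.argv[1]
out={}
for n in("wrist","top","side"):
    c=vision.read_camera(n); cv2.imwrite(f"pics/{n}{tag}.png",c["img"])
    h=cv2.cvtColor(c["img"],cv2.COLOR_BGR2HSV); m=(((h[...,0]<6)|(h[...,0]>174))&(h[...,1]>150)&(h[...,2]>50)).astype(np.uint8)
    k,l,s,ce=cv2.connectedComponentsWithStats(m)
    for i in range(1,k):
        if s[i,4]>4 and ce[i][0]<600: print(n,s[i],ce[i].round(1)); out.setdefault(n,(c,ce[i]))
if "wrist" in out:
    for o in("top","side"):
        if o in out: print(o,tri(*out["wrist"],*out[o]))
if "top" in out and "side" in out: print(tri(*out["top"],*out["side"]))
s=r.state();print(s["time"],s["tool_pos"].round(1),s["force"].round(1))
E
python3 pad.py 11
```

```text
wrist [ 81 191  20  20 244] [ 90.7 201.9]
top [371 209   3   3   7] [371.7 209.9]
side [352 219   4   4   5] [353.4 220.8]
top (array([ 557.06139019, -124.99804238,  142.97175199]), array([2.48214073]))
side (array([ 555.73050828, -130.39885406,  135.34953459]), array([2.3108443]))
(array([ 560.58319014, -126.24378109,  125.57708051]), array([0.97795573]))
11.35 [566.9  73.3 219.1] [ 1.6  0.  -0.9]
```

View pics/wrist11.png

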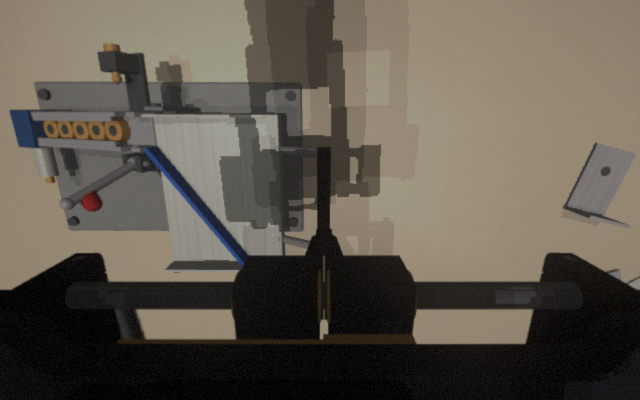

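```bash
python3 - <<'E'
from kin import *
from bench import r
t=r.state()["tool_pos"]
a=rail([20,92,90]); b=rail([20,92,47]); print(a,b,a-t,(a-t)/12,b-a)
for p in np.arange(1.9,-.01,-.1):
    d=np.array([-np.cos(p),np.sin(p)]);n=np.array([np.sin(p),np.cos(p)])
    C=np.array([30,8])+54*d+18*n; print(round(p,2),C.round(1),"lower",(C-7*d).round(1),"upper",(C+7*d).round(1))
print(RZ,yh)
E
```

```text
[ 592.07435062 -139.20379705  172.68558801] [ 592.48703784 -124.46496782  132.29256135] [  25.15539186 -212.48181484  -46.3887373 ] [  2.09628265 -17.7068179   -3.86572811] [  0.41268722  14.73882923 -40.39302665]
1.9 [64.5 53.3] lower [62.2 46.7] upper [66.8 59.9]
1.8 [59.8 56.5] lower [58.2 49.7] upper [61.4 63.3]
1.7 [54.8 59.2] lower [53.9 52.3] upper [55.7 66.2]
1.6 [49.6 61.5] lower [49.4 54.5] upper [49.8 68.4]
1.5 [44.1 63.1] lower [44.6 56.2] upper [43.6 70.1]
1.4 [38.6 64.3] lower [39.7 57.4] upper [37.4 71.2]
1.3 [32.9 64.8] lower [34.8 58.1] upper [31.  71.6]
1.2 [27.2 64.9] lower [29.7 58.3] upper [24.7 71.4]
1.1 [21.5 64.3] lower [24.7 58.1] upper [18.4 70.5]
1.0 [16.  63.2] lower [19.8 57.3] upper [12.2 69.1]
0.9 [10.5 61.5] lower [14.9 56. ] upper [ 6.2 67. ]
0.8 [ 5.3 59.3] lower [10.2 54.3] upper [ 0.4 64.3]
0.7 [ 0.3 56.6] lower [ 5.6 52. ] upper [-5.1 61.1]
0.6 [-4.4 53.3] lower [ 1.4 49.4] upper [-10.2  57.3]
0.5 [-8.8 49.7] lower [-2.6 46.3] upper [-14.9  53. ]
0.4 [-12.7  45.6] lower [-6.3 42.9] upper [-19.2  48.3]
0.3 [-16.3  41.2] lower [-9.6 39.1] upper [-23.   43.2]
0.2 [-19.3  36.4] lower [-12.5  35. ] upper [-26.2  37.8]
0.1 [-21.9  31.3] lower [-15.   30.6] upper [-28.9  32. ]
-0.0 [-24.  26.] lower [-17.  26.] upper [-31.  26.]
[-0.00959738 -0.34276347  0.93937271] [ 0.99960823 -0.02798903  0.        ]
```

```bash
python3 -m handwheel '[[2.1,-17.7,-3.8,1.67,-0.05,0],[2.1,-17.7,-3.8,1.67,-0.05,0],[2.1,-17.7,-3.8,1.67,-0.05,0],[2.1,-17.7,-3.8,1.67,-0.05,0],[2.1,-17.7,-3.8,1.67,-0.05,0],[2.1,-17.7,-3.8,1.67,-0.05,0],[2.1,-17.7,-3.8,1.67,-0.05,0],[2.1,-17.7,-3.8,1.67,-0.05,0],[2.1,-17.7,-3.8,1.67,-0.05,0],[2.1,-17.7,-3.8,1.67,-0.05,0],[2.1,-17.7,-3.8,1.67,-0.05,0],[2.1,-17.7,-3.8,1.67,-0.05,0],[0,0,0,0,0,0],[0,0,0,0,0,0]]'; python3 pad.py 12; python3 -c "
from bench import r
from kin import *
from h import R
s=r.state();print(RR.T@(s['tool_pos']-rail([0,0,0])), (RR.T@R.from_quat(s['eef_rot']).as_matrix()).round(3), s['joint_positions'].round(2))"
```

```text
time: 12.75
tool_pos: [592.5, -139.1, 174.1]
eef_rot: [0.013, 0.985, 0.174, 0.003]
force: [0.7, 0.6, -0.3]
width: 0.4
wrist [313 162   4  12  20] [314.4 166.6]
wrist [329 162   4  12  27] [330.6 167.6]
wrist [314 180  12   8  25] [319.3 184.6]
top [371 208   3   5   9] [371.8 209.9]
top (array([ 557.02786905, -126.64502732,  122.53800261]), array([6.19991721]))
12.9 [ 592.9 -138.2  175.2] [ 0.2  0.1 -0.7]
[18.11676019 92.78044586 92.03952933] [[ 0.004 -1.     0.   ]
 [-1.    -0.004  0.001]
 [-0.001 -0.    -1.   ]] [-0.47  0.13  1.74  0.32  1.43 -2.09]
```

View pics/wrist12.png

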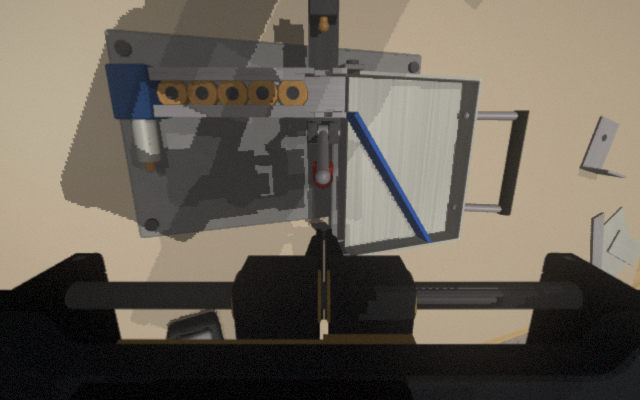

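```bash
python3 -m handwheel '[[0.1,2.9,-7.9,0,0,0],[0.1,2.9,-7.9,0,0,0],[0.1,2.9,-7.9,0,0,0],[0.1,2.9,-7.9,0,0,0],[0.1,2.9,-7.9,0,0,0],[0,0,0,0,0,0]]'; python3 -m handwheel '[[-5,0.1,0,0,0,0],[-5,0.1,0,0,0,0],[-4,0.1,0,0,0,0],[-4,0.1,0,0,0,0],[-4,0.1,0,0,0,0]]'; python3 -m handwheel '[[-4,0.1,0,0,0,0],[-4,0.1,0,0,0,0],[-4,0.1,0,0,0,0]]'
```

```text
time: 13.5
tool_pos: [592.4, -123.8, 133.6]
eef_rot: [0.012, 0.985, 0.175, 0.002]
force: [-0.7, 0.6, 0.4]
width: 0.5
time: 14.0
tool_pos: [571.6, -124.5, 136.3]
eef_rot: [0.012, 0.985, 0.174, 0.004]
force: [1.1, -1.6, 1.0]
width: 0.7
time: 14.3
tool_pos: [559.0, -123.8, 135.6]
eef_rot: [0.012, 0.985, 0.174, 0.003]
force: [0.4, -0.2, 0.1]
width: 0.3
```

```bash
python3 pad.py 13
```

```text
wrist [310 206   5   8  17] [311.8 208.9]
wrist [331 206   3   9  12] [332.3 209.2]
wrist [310 218  24  20 253] [322.3 229.2]
side [348 219   5   7  13] [350.2 221.5]
side (array([ 520.034989  , -144.57036487,  177.97641668]), array([1.46129912]))
14.45 [ 558.9 -123.7  135.4] [ 0.1  0.4 -0.6]
```

View pics/wrist13.png

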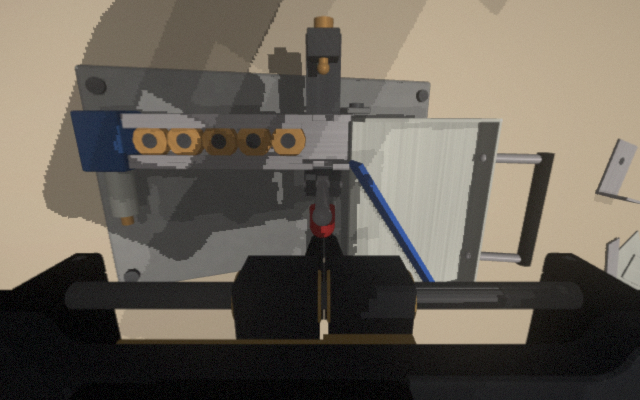

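```bash
python3 -m handwheel '[[-4,0.1,0,0,0,0],[-4,0.1,0,0,0,0]]';python3 -m handwheel '[[-4,0.1,0,0,0,0],[-4,0.1,0,0,0,0],[-4,0.1,0,0,0,0]]'; python3 pad.py 14
```

```text
time: 14.65
tool_pos: [551.2, -123.6, 135.5]
eef_rot: [0.012, 0.985, 0.174, 0.003]
force: [0.6, -0.6, 0.3]
width: 0.5
time: 14.95
tool_pos: [539.0, -123.3, 135.5]
eef_rot: [0.012, 0.985, 0.174, 0.003]
force: [0.6, 0.1, -0.0]
width: 0.1
wrist [310 206  25  32 526] [322.  223.4]
side [342 223   5   8  27] [344. 226.]
side (array([ 520.61645639, -127.01731972,  144.15408414]), array([0.17722325]))
15.1 [ 539.  -123.3  135.5] [ 0.1 -0.3  0.3]
```

View pics/wrist14.png

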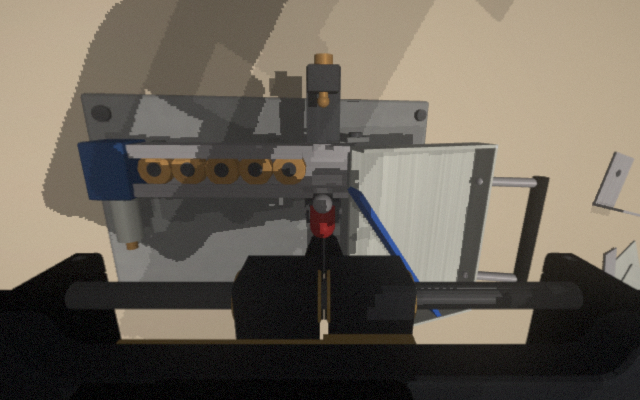

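```bash
python3 -m handwheel '[[-4,0.1,0,0,0,0],[-4,0.1,0,0,0,0],[-4,0.1,0,0,0,0],[-4,0.1,0,0,0,0],[-4,0.1,0,0,0,0],[0,0,0,0,0,0]]'; python3 pad.py 15
```

```text
time: 15.7
tool_pos: [518.9, -122.8, 135.5]
eef_rot: [0.012, 0.985, 0.174, 0.003]
force: [0.7, 0.4, -0.8]
width: 0.6
wrist [311 200  24  32 603] [322.4 216. ]
side [334 229   7   8  34] [337.4 232.4]
side (array([ 498.73625717, -123.93927708,  137.30047826]), array([0.41992425]))
15.85 [ 519.4 -122.9  135.6] [ 0.4 -0.9 -0.2]
```

View pics/wrist15.png

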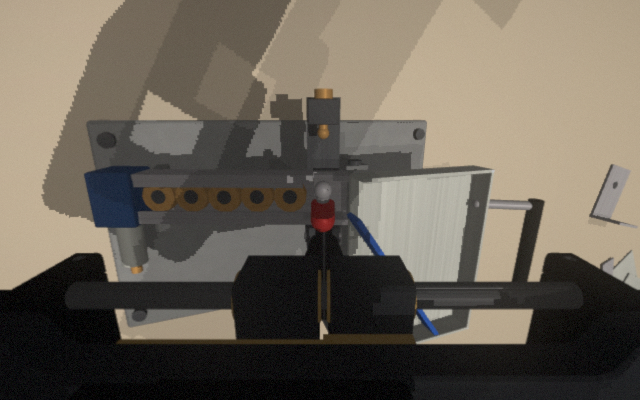

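```bash
python3 -m handwheel '[[3,-0.1,0,0,0,0],[0,-3.4,9.4,0,0,0],[-0.1,-3.4,9.4,0,0,0],[-8,-2,5,0,0,0],[-9,0.2,0,0,0,0],[-8,0.2,0,0,0,0],[0,0,0,0,0,0]]'; python3 pad.py 16;  python3 -c "
from bench import r
from kin import *
s=r.state();print(RR.T@(s['tool_pos']-rail([0,0,0])))"
```

```text
time: 16.55
tool_pos: [495.9, -131.1, 158.9]
eef_rot: [0.013, 0.985, 0.174, 0.003]
force: [0.2, 0.9, -0.8]
width: 0.6
wrist [314 222  19  13 109] [322.2 227. ]
wrist [323 238   2  10  15] [323.5 242.5]
side [334 232   6   5  16] [336.6 234. ]
side (array([ 493.44280826, -124.79290375,  136.61536221]), array([1.63783938]))
16.7 [ 497.  -131.2  159.1] [0.1 0.5 0.4]
[19.6476997  -3.22300955 75.42127198]
```

View pics/wrist16.png

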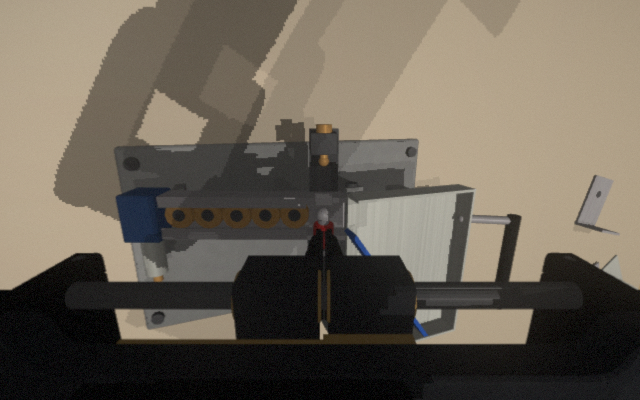

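```bash
python3 -m handwheel '[[-0.4,2.2,-6.1,0,0,0],[-0.4,2.2,-6.1,0,0,0],[-0.5,0.9,-2.4,0,0,0],[-0.5,0.9,-2.4,0,0,0],[-2.2,0.8,-1.9,0,0,0],[-2.2,0.8,-1.9,0,0,0]]'; python3 -m handwheel '[[-1.8,0.8,-2.1,0,0,0],[-1.8,0.8,-2.1,0,0,0],[-1.8,0.9,-2.4,0,0,0],[-1.8,0.9,-2.4,0,0,0],[-1.3,0.7,-1.9,0,0,0],[-1.3,0.7,-1.9,0,0,0]]'; python3 pad.py 17;  python3 -c "
from bench import r
from kin import *
s=r.state();print(RR.T@(s['tool_pos']-rail([0,0,0])))"
```

```text
time: 17.3
tool_pos: [489.8, -124.6, 141.1]
eef_rot: [0.011, 0.985, 0.173, 0.001]
force: [-13.6, -5.5, 16.6]
width: 0.7
time: 17.9
tool_pos: [481.1, -118.3, 125.1]
eef_rot: [0.012, 0.985, 0.174, 0.003]
force: [0.5, -0.9, -0.4]
width: 0.4
wrist [313 224  21  11  96] [323.  227.9]
side [326 241   6   4   9] [328.3 242.6]
side (array([ 480.40718768, -109.8559188 ,   99.58965161]), array([0.90197061]))
18.05 [ 481.2 -118.5  125.4] [0.5 0.  0.4]
[ 19.7057211  -19.45480049  39.58753175]
```

View pics/wrist17.png

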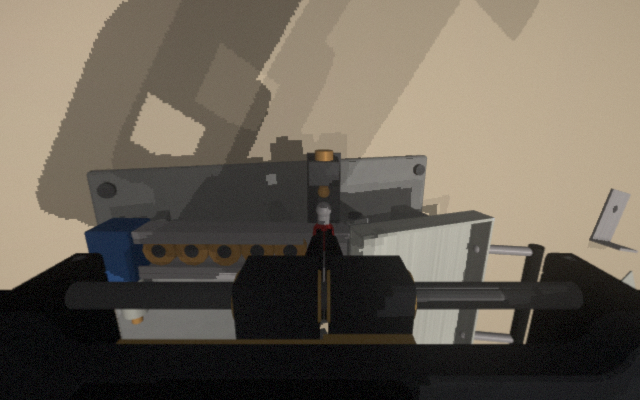

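```bash
python3 -m handwheel '[[-0.5,0.4,-1,0,0,0],[-0.5,0.4,-1,0,0,0],[-0.5,0.4,-1,0,0,0],[-0.5,0.4,-1,0,0,0]]'; python3 -m handwheel '[[-0.3,0.4,-1,0,0,0],[-0.3,0.4,-1,0,0,0]]';python3 -m handwheel '[[-0.3,0.4,-1,0,0,0],[-0.2,0.4,-1,0,0,0]]';python3 -m handwheel '[[-0.2,0.4,-1,0,0,0],[-0.2,0.4,-1,0,0,0]]'
```

```text
time: 18.45
tool_pos: [479.3, -117.1, 121.7]
eef_rot: [0.012, 0.985, 0.174, 0.003]
force: [0.1, 0.3, 0.1]
width: 0.6
time: 18.65
tool_pos: [478.7, -116.4, 119.9]
eef_rot: [0.012, 0.985, 0.174, 0.003]
force: [-0.6, -1.2, 3.6]
width: 0.5
time: 18.85
tool_pos: [478.4, -116.0, 118.7]
eef_rot: [0.012, 0.985, 0.174, 0.003]
force: [-3.7, -3.3, 7.1]
width: 0.5
time: 19.05
tool_pos: [477.6, -115.3, 116.9]
eef_rot: [0.012, 0.985, 0.174, 0.003]
force: [-4.8, -2.3, 6.4]
width: 0.3
```

```bash
python3 -m handwheel '[[-0.1,0.4,-1,0,0,0],[-0.1,0.4,-1,0,0,0]]';python3 -m handwheel '[[0,0.4,-1,0,0,0],[0,0.4,-1,0,0,0]]';  python3 -c "
from bench import r
from kin import *
s=r.state();print(RR.T@(s['tool_pos']-rail([0,0,0])))"
```

```text
time: 19.25
tool_pos: [477.5, -114.2, 114.0]
eef_rot: [0.012, 0.985, 0.174, 0.003]
force: [-0.8, -0.2, 0.8]
width: 0.3
time: 19.45
tool_pos: [477.8, -113.4, 112.3]
eef_rot: [0.012, 0.985, 0.174, 0.003]
force: [-3.5, -2.9, 8.0]
width: 0.4
[ 19.48357523 -22.97886224  25.53510028]
```

```bash
python3 -m handwheel '[[0,0.2,-0.6,0,0,0],[0,0,0,0,0,0]]';python3 -m handwheel '[[0,0.2,-0.6,0,0,0],[0,0,0,0,0,0]]'; python3 -m handwheel '[[0,-2,5,0,0,0],[0,-5,14,0,0,0],[0,-10,28,0,0,0],[0,-15,42,0,0,0],[0,0,0,0,0,0],[0,0,0,0,0,0]]'; python3 pad.py 18
```

```text
time: 19.65
tool_pos: [477.8, -113.4, 112.3]
eef_rot: [0.012, 0.985, 0.174, 0.003]
force: [-3.8, -2.9, 7.2]
width: 0.6
time: 19.85
tool_pos: [477.9, -113.4, 112.2]
eef_rot: [0.012, 0.985, 0.174, 0.003]
force: [-4.6, -2.9, 9.7]
width: 0.7
time: 20.45
tool_pos: [478.4, -145.5, 201.2]
eef_rot: [0.012, 0.985, 0.173, 0.005]
force: [0.1, 0.2, -0.2]
width: 0.3
wrist [317 188  13  16 128] [322.8 195.1]
top [364 236   4   4  10] [365.6 237.5]
side [325 241   5   7  25] [326.9 243.7]
top (array([ 477.9009439 , -108.1309438 ,   95.69765577]), array([0.45249934]))
side (array([ 477.24644433, -108.50089414,   96.98025756]), array([0.07902539]))
(array([ 478.01843363, -108.14011806,   95.83788244]), array([0.28439502]))
20.6 [ 476.8 -144.1  198.1] [-0.   0.2 -0.9]
```

View pics/wrist18.png

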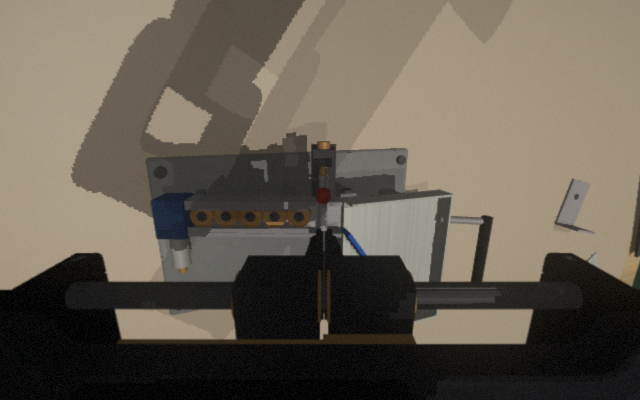

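```bash
python3 -m handwheel '[[0,0,30,0,0,0],[15,30,30,0,0,0],[15,35,20,0,0,0],[15,40,0,0,0,0],[15,40,0,0,0,0],[0,0,0,0,0,0],[0,0,0,0,0,0],[0,0,0,0,0,0]]'; python3 pad.py 19; python3 - <<'E'
from bench import vision
from h import *
from kin import *
for n in("wrist","top","side"):
    c=vision.read_camera(n)
    print(n,[(p,h,proj(c,kp(p,54,h)).round(1).tolist()) for p in(0,.17) for h in(4,11,18)], "tip",[proj(c,kp(p,73,0)).round(1).tolist() for p in (0,.17)])
for n,(x,y) in {"wrist":(0,0),"side":(290,205),"top":(335,205)}.items():
    im=cv2.imread(f"pics/{n}19.png")
    if n!="wrist": im=cv2.resize(im[y:y+60,x:x+80],None,fx=8,fy=8,interpolation=cv2.INTER_CUBIC)
    cv2.imwrite(f"pics/{n}19c.png",im)
E
```

```text
time: 21.4
tool_pos: [537.0, -0.2, 278.4]
eef_rot: [0.013, 0.985, 0.174, 0.002]
force: [-0.6, 0.8, -0.3]
width: 0.3
wrist [143 129  21  14 232] [152.7 135. ]
side [324 241   6   6  26] [326.8 243.5]
side (array([ 475.37676557, -110.16437554,  101.59669506]), array([0.146743]))
21.55 [537.3  -0.8 279.1] [-0.7  0.4 -0.7]
wrist [(0, 4, [[155.1, 135.8]]), (0, 11, [[151.2, 136.3]]), (0, 18, [[147.1, 136.9]]), (0.17, 4, [[150.2, 138.1]]), (0.17, 11, [[146.4, 139.9]]), (0.17, 18, [[142.3, 141.9]])] tip [[[154.3, 115.7]], [[147.4, 116.9]]]
top [(0, 4, [[366.0, 237.8]]), (0, 11, [[367.0, 237.7]]), (0, 18, [[368.0, 237.6]]), (0.17, 4, [[367.3, 237.2]]), (0.17, 11, [[368.3, 236.7]]), (0.17, 18, [[369.3, 236.1]])] tip [[[365.5, 244.0]], [[367.2, 243.5]]]
side [(0, 4, [[327.0, 243.4]]), (0, 11, [[327.6, 242.4]]), (0, 18, [[328.3, 241.4]]), (0.17, 4, [[328.2, 241.8]]), (0.17, 11, [[329.3, 240.5]]), (0.17, 18, [[330.3, 239.3]])] tip [[[321.4, 248.5]], [[322.8, 246.6]]]
```

View pics/wrist19c.png

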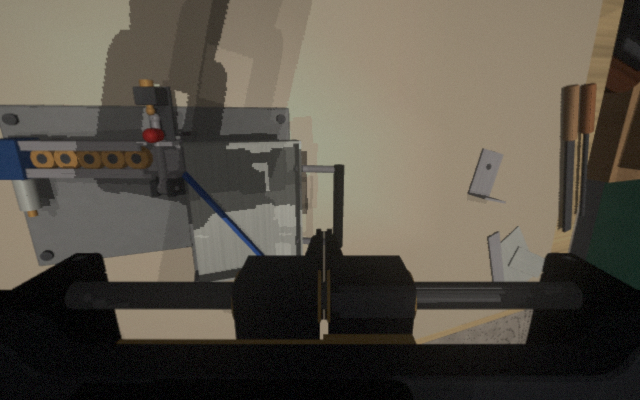

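View pics/side19c.png

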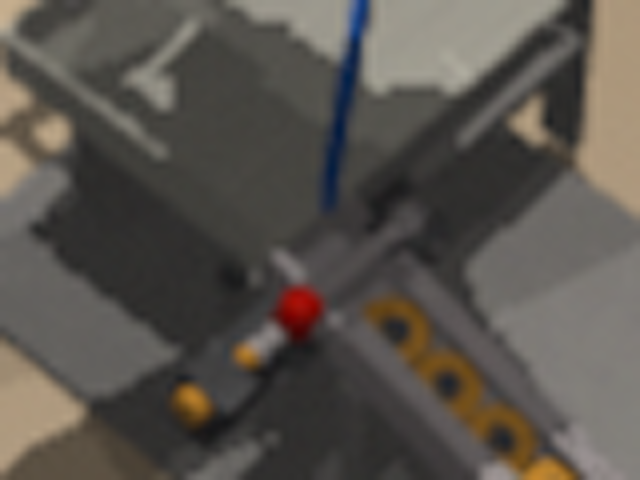

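View pics/top19c.png

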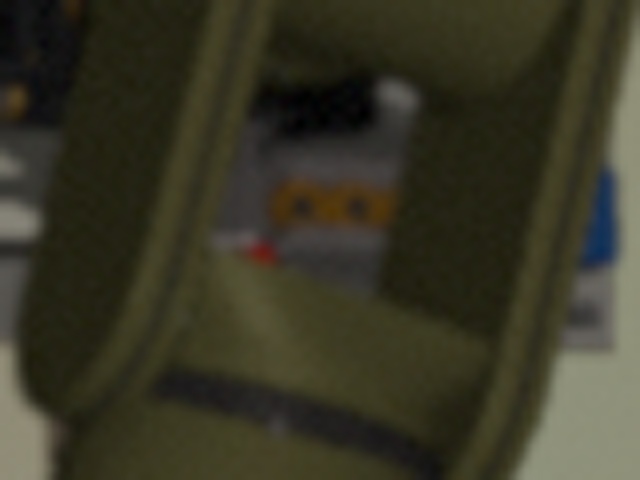

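```bash
python3 -m handwheel '[[0,0,0,0,0,0],[0,0,0,0,0,0]]'; python3 -c "
from bench import r
print(r.finish_job())"
```

```text
time: 21.9
tool_pos: [537.6, -0.0, 279.6]
eef_rot: [0.012, 0.985, 0.174, 0.003]
force: [0.1, -0.3, -0.2]
width: 0.6
the job is handed in; nothing more can be done
None
```

I did the whole job in the order asked and handed it in at 21.9 s. I gripped the tray by its handle and tipped it to about 0.42 rad. All five nuts ran down into the feed rail. I then lowered the tray in small steps until it sat on its rest, and let go. After that I swung the keeper over with the closed fingertips and pressed its red pad home.

**Checks that passed**
- **Nuts and tray:** the last wrist picture shows the tray empty and flat, with all five nuts in line in the rail.
- **Keeper snap:** the upward force on the pad rose to about 7 N, dropped to 0.8 N at the snap, then rose again against the stop. The fingertips were then within 1 mm of the pad's shut height. The pad's pixel positions fit an angle of 0 better than 0.17 rad.
- **Clear of contact:** the arm ended well away, with force readings near zero.

**Checks that were less clean**
- **Pad height by triangulation:** with the keeper shut, this came out about 10–17 mm below the pad's expected height. I put that down to the few red pixels in the overhead and side views, and trusted the fingertip height and the snap force instead.
- **Contact force:** while pushing the keeper down, the fingertips briefly met about 22 N. That was on the fingers rather than the gripper's body, and under both force limits.
- **Last overhead view:** the arm partly blocked it, so the final nut count rests on the wrist view.

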